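Take the finishing trowel from its slide-lid box and hold it level over the sample board

TASK

Slide the lid of the plywood trowel box all the way off the trowel's bay, as far as it goes over the other bay, then lift the finishing trowel out by its handle, keeping it level all the way, and carry it over to the primed sample board. Finish while still holding it: steady in the air, blade level, over the middle of the board and about 10 cm above it, ready for the first pass. The primer is still tacky, so the trowel must not touch the board, and leave the paint tin, tape roll and scraper where they are.

Things in the scene. Friction and masses are not known exactly. Their poses are not given: they have to be found in the camera images.
- box: long plywood trowel box, fixed to the bench, with two open-topped bays in a row along its y; each bay 130 mm (x) by 230 mm (y) inside, walls and divider 10 mm, floor 6 mm thick, 81 mm high. Origin: underside, below the centre of the trowel's bay, so the box spans y -125 to +365 mm and x -75 to +75 mm. The second bay (at +y) keeps a sanding block and spreaders, below the lid's path.
- lid (a joint): how far the flat half-length plywood lid is slid from the trowel's bay towards the second bay (box's +y), in m: 0 trowel's bay shut, 0.24 fully open at its stop, lid over the second bay. Starts at 0 to 0.05, slides with about 2 N of friction, stays where left. A 6 mm board 230 mm long, its top 75 mm above the bench; the side walls stand 6 mm higher beside it.
- lid_cleat (a point): centre of the wooden cleat on the lid, by which it is slid: a bar 70 mm long across the lid (box x), 16 mm wide along the slide (box y), 22 mm high, standing on the middle of the lid's top. This point is 86 mm above the bench, at x 0 and y = joint lid in the box's frame.
- trowel_grip (a point): mid-handle of the loose finishing trowel, lying blade down in its bay within 14 mm of the bay's centre, along the box. Steel blade 200 (trowel y) x 80 (x) x 2.5 mm. Wooden handle along y above it, 116 long, 26 wide (x, flat sides), 28 high, joined by a shank at +y. This point is 46 mm above the blade's underside, over its centre, within 5 mm of the balance point. z up. 0.2 to 0.35 kg.
- board_mid (a point): centre of the top face of the primed grey sample board with masked edges, lying flat and fixed on the bench: 300 mm (its x) by 200 mm (its y), 20 mm thick, so this point is 20 mm above the bench.
- board: the same sample board; origin at the centre of its underside.
- tin: bystander: black paint tin with a steel lid, 100 mm across, 101 mm high; origin at the centre of its underside.
- tape: bystander: roll of masking tape lying flat, 104 mm across, 36 mm high; origin at the centre of its underside.
- scraper: bystander: scraper lying on the bench, 205 mm long, blade 75 mm wide at its +y end, under 21 mm high; origin at its handle's blade end, underside.

How it is judged:
On the way, in this order (a step that is already met when the one before it is completed fails the run):
1. the lid is slid fully open, over the second bay, with the trowel still in its bay (value of joint lid above 0.225 m and z of trowel_grip in the frame of box below 0.07 m), for 0.2 s.
2. the trowel is lifted clear of the box, in the gripper and level (z of trowel_grip in the frame of box above 0.13 m and contact force between the fingers and trowel above 1 N and contact force between trowel and box below 0.1 N and angle between trowel_grip's own z axis and vertical below 0.2 rad), for 0.2 s.
At the end, for the whole second after the job is handed in: The trowel is in the gripper and carried by nothing else, its blade level within 7.5 degrees and at rest, the handle's middle within 50 mm (sideways) of the board's middle and the blade's underside 40 to 180 mm above the board; the lid is still open to within 20 mm of its stop (value of joint lid above 0.22 m and contact force between the fingers and trowel above 1 N and angle between trowel_grip's own z axis and vertical below 0.13 rad and horizontal distance between trowel_grip and board_mid below 0.05 m and z of trowel_grip in the frame of board_mid between 0.086 and 0.226 m and linear speed of trowel below 0.02 m/s and angular speed of trowel below 0.15 rad/s and contact force between trowel and board below 0.1 N and contact force between trowel and box below 0.1 N); the arm keeps its last pose, push and grip.
It fails at once if the trowel touches the tacky board (contact force between trowel and board above 1 N).
It fails at once if the trowel is tipped by more than 20 degrees (angle between trowel_grip's own z axis and vertical above 0.35 rad).
It fails at once if the paint tin, tape roll or scraper is moved by more than 30 mm (distance of any of tin, tape, scraper from where it was at the start of the episode above 0.03 m).
It also fails if it takes over 58 s, if anything falls off the work surface, if the arm or the gripper's body presses on something with over 40 N, if the wrist force passes 120 N, or if a joint passes its speed limit or range.

ROBOT

A 7-joint arm with a two-finger parallel gripper is mounted at the origin on the work surface. World frame = base frame: x ahead of the robot, y to its left, z up, the work surface at z = 0. Lengths are in m, angles in rad, forces in N, time in s.
With the tool pointing down it reaches from about 0.4 to 0.85 m from the base axis. Payload 10.4 kg.
Tool frame: the origin (TCP) lies on the centre line of the jaws, within the pads' length; the fingertips stand r.finger_overhang ahead of it and the grasp point (between the pads) lies 5 mm behind it (r.finger_overhang is the distance from the TCP to the fingertips, in m); z points along the fingers, y is the line along which they close (so a half turn about z gives the same grasp; the last joint's range is limited). The gripper opens to 87 mm and grips with 3 to 60 N. Pads are 19 mm wide; open, the fingers measure 117 mm over their backs; the gripper's body (75 mm by 190 mm) begins 51 mm behind the grasp point.
Start: joints at [-1.338, 0.332, -0.065, 1.46, 0.022, 1.35, -0.088], TCP at [0.158, 0.605, 0.237] pointing down, gripper open.
Joint ranges: [-2.6, 2.6], [-0.5, 2.12], [-1.47, 1.34], [0.16, 2.42], [-1.27, 4.41], [0.06, 2.06], [-2.6, 2.6]. Speed limits (rad/s): [2.22, 2.22, 2.79, 2.79, 3.14, 3.14, 3.14].

INTERFACE

Orientations are given as a unit quaternion [x, y, z, w].
In Python, from bench import read_state, viewer, r gives the robot as it stands.
- The arm moves only by the tool carry_out, never from a script. Its argument "moves" is a list of rows, each a list of 6 numbers: the shift along the tool's x, y, z in units of 40 mm (1.0 is 40 mm), then the turn, a rotation vector about the tool's x, y, z in units of 8 degrees (1.0 is 8 degrees). A call has 1 to 20 rows; each row shifts and turns the commanded pose from where the row before left it, along the tool's axes as they then stand; what a row does not reach is not made up. A row lasts 1/8 s, in which the tool goes at most 62.5 mm and 10.7 degrees, less where a joint would pass 70% of its speed; a pose out of reach is approached as far as the arm can. A call is refused whole if a number of a shift passes 1 or a number of a turn 1, either way. A call with a gripper value outside its range is refused whole. "fingers" is the finger opening in mm, from 0 to 87, set as the call begins (left out, the last holds). The fingers move at their own pace and stop on an object; "force" is the grip in N (left out, the last holds). Time passes only in rows, so rows that do not move let the fingers close. It gives the time, the measured TCP pose, the force, the opening and the grip force at its end, in the units of the state.
- read_state(): the state, without advancing time (a new reading comes with each control period).
- viewer.camera(name): name is "scene" or "top" or "wrist"; returns a dict with "pixels" (384x512x3 uint8, red, green, blue), "range_z" (384x512 float32, m along the optical axis (not along the pixel's ray), 0 where there is no reading), "fx", "fy", "cx", "cy" (pixels), "xyz" and "orientation" of the camera in the world. Camera axes: x right, y down, z forward; pixel columns grow to the right and rows downward; lengths in m; the calibration is good to about 2 mm. A picture is of the moment at which its call begins.
- r.close_job(): hands the job in; it is judged then, once.
The state is a dict: "time": time; "joint_positions": joint angles; "joint_vel": joint speeds; "joint_torque": joint torques, N m; "ee_pos": TCP position; "eef_rot": TCP orientation; "ft_force": force on the tool from outside, world axes, zero at the start; "torque": the same for the moment, N m; "width": finger opening in m; "grip_force": force on a finger pad.
Only numpy, scipy, OpenCV 4.12 (cv2) and the standard library are available. Lean on these libraries where they do the work, as an engineer would, in place of code of your own. Each camera call takes 0.05 s, during which the arm holds its last target. There are 200 camera calls.

## Working session

There is one attempt and no reset: what is moved stays moved. The work goes in short steps, Python scripts to look and compute and a tool call to move; the robot and the scene stay as the last step left them, time stands still between calls to the robot, and variables do not carry over. Pictures are saved under pics/ and viewed, at most 10 in all, crops included, and the job is handed in when it is done.

Besides the shell and the picture viewer there is one more tool, called as name(argument=value, ...), one argument or row to a line, values as JSON. carry_out: Moves the arm, as the interface text tells. Its arguments: {"type":"object","properties":{"moves":{"type":"array","items":{"type":"array","items":{"type":"number"}}},"fingers":{"type":"number"},"force":{"type":"number"}},"required":["moves"]}

```bash
mkdir -p pics
cat > h.py <<'E'
import numpy as np,cv2
from scipy.spatial.transform import Rotation as R
from bench import read_state, viewer, r
def cloud(c):
    v,u=np.mgrid[:384,:512]; z=c["range_z"]
    p=np.stack([(u-c["cx"])/c["fx"]*z,(v-c["cy"])/c["fy"]*z,z],-1)
    return p@R.from_quat(c["orientation"]).as_matrix().T+c["xyz"]
E
python3 - <<'E'
from h import *
ims=[]
for n in ["top","scene"]:
    c=viewer.camera(n); np.savez(n+"0.npz",**c); cv2.imwrite(f"pics/{n}0.png",c["pixels"][:,:,::-1]); print(n,c["xyz"],c["orientation"],c["fx"])
s=read_state(); print(s["ee_pos"],s["eef_rot"],s["ft_force"],r.finger_overhang)
E
```

```text
top [ 0.49289739 -0.09970352  0.87995221] [ 0.70980526 -0.70072826  0.04462936 -0.05625496] 377.46293378154263
scene [ 1.02197406 -0.4178356   0.73573948] [ 0.8426365   0.42465599 -0.15045784 -0.29494652] 408.914076762951
[0.15808316 0.60432792 0.23583493] [ 1.27543944e-01  9.91832713e-01 -6.41319439e-04 -3.65164559e-05] [-0.22500784  0.26013885 -0.58145853] 0.014
```

View pics/top0.png

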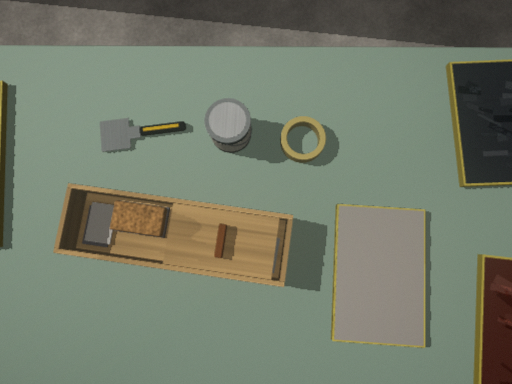

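View pics/scene0.png

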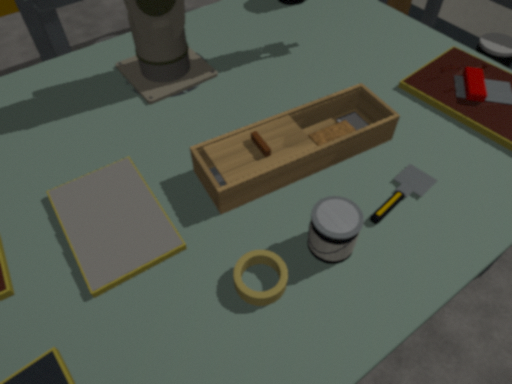

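The top view shows the box from (65,190) to (290,280), the cleat at (221,241), the board at (380,275), the tin at (230,125), the tape at (303,138) and the scraper at (145,130). The box's +y points left, and the scene view agrees.

Run:
```python
from h import *
c=dict(np.load("top0.npz")); P=cloud(c); 
v,u=np.mgrid[:384,:512]
def rect(m,n):
    p=P[m][:,:2].astype(np.float32); k=cv2.minAreaRect(p*1000); b=cv2.boxPoints(k)/1000
    print(n,len(p),np.round(k[0],1),np.round(k[1],1),"z",np.median(P[m][:,2]).round(4)); print(b.round(4).tolist())
z=P[...,2]; reg=(u>45)&(u<305)&(v>175)&(v<295)
rect(reg&(z>.072)&(z<.09),"boxtop"); rect(reg&(z>.0915)&(z<.105),"cleat")
rect((z>.013)&(z<.03)&(u>320)&(u<435)&(v>195)&(v<355),"board")
for n,(a,b) in dict(tin=(230,120),tape=(303,120),scr=(160,129),base=(256,192)).items(): print(n,P[b,a].round(3))
# lid open-end edges along box axis
m=reg&(z>.067)&(z<.079); rect(m,"lid+")
```

```text
boxtop 9423 [507.2  88.8] [491.5 150.2] z 0.0764
[[0.40130001306533813, -0.1453000009059906], [0.5503000020980835, -0.16449999809265137], [0.6129999756813049, 0.3228999972343445], [0.4641000032424927, 0.34209999442100525]]
cleat 264 [494.  -12.9] [16.  69.8] z 0.0974
[[0.45840001106262207, -0.01640000008046627], [0.5275999903678894, -0.025299999862909317], [0.529699981212616, -0.009499999694526196], [0.4603999853134155, -0.0006000000284984708]]
board 12514 [ 426.3 -360.8] [200.3 301. ] z 0.0208
[[0.27079999446868896, -0.4530999958515167], [0.571399986743927, -0.4684999883174896], [0.5817000269889832, -0.2685000002384186], [0.28110000491142273, -0.2531000077724457]]
tin [ 0.749 -0.029  0.101]
tape [ 0.771 -0.192  0.038]
scr [0.752 0.144 0.02 ]
base [ 0.607 -0.085  0.   ]
lid+ 6832 [507.2  88.9] [491.3 150.2] z 0.0755
[[0.40139999985694885, -0.1451999992132187], [0.5503000020980835, -0.16429999470710754], [0.6129999756813049, 0.3230000138282776], [0.46399998664855957, 0.34209999442100525]]
```

carry_out(
  moves=[
    [0,0,0,0,0,0.94],
    [0,0,0,0,0,0.94],
    [0,0,0,0,0,0.94],
    [0,0,0,0,0,0.94],
    [0,0,0,0,0,0.94],
    [0,0,0,0,0,0.94],
    [0,0,0,0,0,0.94],
    [0,0,0,0,0,0.94],
    [0,0,0,0,0,0.94],
    [0,0,0,0,0,0.94],
    [0,0,0,0,0,0.93],
    [0,0,0,0,0,0],
  ],
  fingers=87,
)

```text
time: 1.6
ee_pos: [0.158, 0.6045, 0.2362]
eef_rot: [0.75, 0.661, -0.0, 0.0]
ft_force: [0.3, 0.0, -0.1]
width: 0.0869
grip_force: 0.0
```

carry_out(
  moves=[
    [-0.89,0.64,0,0,0,0],
    [-0.89,0.64,0,0,0,0],
    [-0.89,0.64,0,0,0,0],
    [-0.89,0.64,0,0,0,0],
    [-0.89,0.64,0,0,0,0],
    [-0.89,0.64,0,0,0,0],
    [-0.89,0.64,0,0,0,0],
    [-0.89,0.64,0,0,0,0],
    [-0.89,0.64,0,0,0,0],
    [-0.89,0.64,0,0,0,0],
    [-0.89,0.64,0,0,0,0],
    [-0.89,0.64,0,0,0,0],
    [-0.89,0.64,0,0,0,0],
    [-0.89,0.64,0,0,0,0],
    [-0.89,0.64,0,0,0,0],
    [-0.89,0.64,0,0,0,0],
    [0,0,0,0,0,0],
    [0,0,0,0,0,0],
  ],
)

```text
time: 3.85
ee_pos: [0.4918, -0.0119, 0.2363]
eef_rot: [0.75, 0.661, -0.0, -0.0]
ft_force: [0.0, 0.1, -0.4]
width: 0.0869
grip_force: 0.0
```

```bash
cat >> h.py <<'E'
def togo(xy,z,yaw_y=-7.33):
    s=read_state(); T=R.from_quat(s["eef_rot"]); M=T.as_matrix(); print("t",s["time"],"tcp",np.round(s["ee_pos"],4),"F",np.round(s["ft_force"],1),"w",s["width"],"g",s["grip_force"])
    d=np.array([*xy,z])-s["ee_pos"]; a=np.radians(yaw_y); y=np.array([np.cos(a),np.sin(a),0]); zz=np.array([0,0,-1.]); G=np.stack([np.cross(y,zz),y,zz],1)
    print("shift units",np.round(M.T@d/.04,3),"turn units",np.round(R.from_matrix(M.T@G).as_rotvec(degrees=True)/8,3))
E
python3 -c "
from h import *
togo((.494,-.013),.097)
c=viewer.camera('wrist'); cv2.imwrite('pics/w1.png',c['pixels'][:,:,::-1]);P=cloud(c);z=P[...,2]
m=(z>.0915)&(z<.102)&(np.hypot(P[...,0]-.494,P[...,1]+.013)<.08);k=cv2.minAreaRect(P[m][:,:2].astype(np.float32)*1000);print(m.sum(),k)"
```

```text
t 3.85 tcp [ 0.4918 -0.0119  0.2363] F [ 0.   0.1 -0.4] w 0.0868875870502264 g 0.0
shift units [-0.021  0.061  3.483] turn units [-0.004  0.     0.019]
1191 ((492.88824462890625, -12.934355735778809), (16.362356185913086, 68.69326782226562), 82.61661529541016)
```

View pics/w1.png

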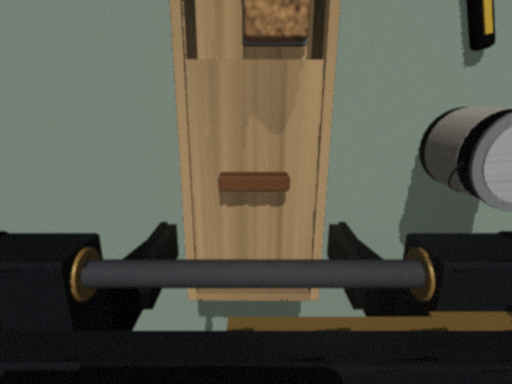

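The wrist view shows the cleat at (254,182), matching the first measurement. I'll go down and grip it by its ends.

carry_out(
  moves=[
    [-0.02,0.05,0.9,0,0,0],
    [0,0,0.9,0,0,0],
    [0,0,0.9,0,0,0],
    [0,0,0.5,0,0,0],
    [0,0,0.35,0,0,0],
    [0,0,0,0,0,0],
  ],
)

```text
time: 4.65
ee_pos: [0.4934, -0.0128, 0.0941]
eef_rot: [0.75, 0.661, -0.0, -0.0]
ft_force: [0.5, -0.1, -1.0]
width: 0.0869
grip_force: 0.0
```

carry_out(
  moves=[
    [0,0,0,0,0,0],
    [0,0,0,0,0,0],
    [0,0,0,0,0,0],
    [0,0,0,0,0,0],
  ],
  fingers=50,
  force=25,
)

```text
time: 5.15
ee_pos: [0.493, -0.013, 0.0949]
eef_rot: [0.751, 0.661, -0.0, -0.001]
ft_force: [-7.2, 1.3, 8.1]
width: 0.0697
grip_force: 25.0
```

carry_out(
  moves=[
    [0.3,0,0,0,0,0],
    [0.5,0,0,0,0,0],
    [0.5,0,0,0,0,0],
    [0.5,0,0,0,0,0],
    [0.5,0,0,0,0,0],
    [0.5,0,0,0,0,0],
    [0.5,0,0,0,0,0],
    [0.5,0,0,0,0,0],
    [0.5,0,0,0,0,0],
    [0.5,0,0,0,0,0],
    [0.4,0,0,0,0,0],
    [0.2,0,0,0,0,0],
    [0.1,0,0,0,0,0],
    [0,0,0,0,0,0],
    [0,0,0,0,0,0],
  ],
)

```text
time: 7.02
ee_pos: [0.5213, 0.2058, 0.0949]
eef_rot: [0.75, 0.661, 0.0, -0.001]
ft_force: [-5.7, 2.4, 5.2]
width: 0.0697
grip_force: 25.0
```

```bash
python3 -c "
from h import *
togo((.4919+.1276*.24,-.0302+.9918*.24),.094)"
```

```text
t 7.025 tcp [0.5213 0.2058 0.0949] F [-5.7  2.4  5.2] w 0.06973374160215096 g 24.99840795993805
shift units [0.055 0.023 0.023] turn units [-0.009 -0.009  0.009]
```

carry_out(
  moves=[
    [0.06,0,0,0,0,0],
    [0,0,0,0,0,0],
    [0,0,0,0,0,0],
    [0,0,0,0,0,0],
  ],
)

```text
time: 7.52
ee_pos: [0.5215, 0.2071, 0.0949]
eef_rot: [0.751, 0.661, -0.001, -0.001]
ft_force: [-6.7, -1.2, 8.7]
width: 0.0693
grip_force: 25.0
```

carry_out(
  moves=[
    [0,0,0,0,0,0],
    [0,0,0,0,0,0],
    [0,0,0,0,0,0],
    [0,0,-0.5,0,0,0],
    [0,0,-0.8,0,0,0],
    [0,0,-1,0,0,0],
    [-0.85,0,-0.7,0,0,0],
    [-0.85,0,-0.5,0,0,0],
    [-0.85,0,0,0,0,0],
    [-0.85,0,0,0,0,0],
    [-0.85,0,0,0,0,0],
    [-0.85,0,0,0,0,0],
    [-0.85,0,0,0,0,0],
    [0,0,0,0,0,0],
    [0,0,0,0,0,0],
  ],
  fingers=87,
)

```text
time: 9.4
ee_pos: [0.4921, -0.0283, 0.2345]
eef_rot: [0.751, 0.661, 0.0, -0.0]
ft_force: [0.2, 0.3, -1.4]
width: 0.0867
grip_force: 0.0
```

Run:
```python
from h import *
O=np.array([.4919,-.0302]);d=np.array([.1276,.9918]);e=np.array([.9918,-.1276])
togo(O,.057)
for n in ['wrist','top']:
    c=viewer.camera(n); P=cloud(c);z=P[...,2]; q=P[...,:2]-O; a=q@e; b=q@d
    cv2.imwrite(f'pics/{n}2.png',c['pixels'][:,:,::-1])
    for nm,m in dict(handle=(z>.055)&(z<.07)&(abs(a)<.055)&(b>-.1)&(b<.1),blade=(z>.003)&(z<.02)&(abs(a)<.06)&(abs(b)<.11),cleat=(z>.0915)&(z<.102)&(abs(a)<.06)&(abs(b-.24)<.05)).items():
        if m.sum()>10: print(n,nm,m.sum(),cv2.minAreaRect(np.stack([a[m],b[m]],1).astype(np.float32)*1000),np.median(z[m]))
```

```text
t 9.4 tcp [ 0.4921 -0.0283  0.2345] F [ 0.2  0.3 -1.4] w 0.08667920137938448 g 0.0
shift units [-5.000e-02  1.000e-03  4.439e+00] turn units [ 0.001 -0.003  0.006]
wrist handle 2575 ((-13.061481475830078, -1.2675399780273438), (125.4692153930664, 26.303524017333984), 87.48626708984375) 0.06616133612055713
wrist blade 13991 ((0.00140380859375, -0.24980926513671875), (219.4493865966797, 119.99676513671875), 89.99591064453125) 0.008438595380560743
top handle 257 ((-13.396631240844727, -42.092376708984375), (47.48749923706055, 25.803714752197266), 87.06610107421875) 0.06554297315305857
top blade 1927 ((0.022006988525390625, -60.773258209228516), (119.92131805419922, 98.40194702148438), 0.0331149660050869) 0.00822181065083638
```

View pics/wrist2.png

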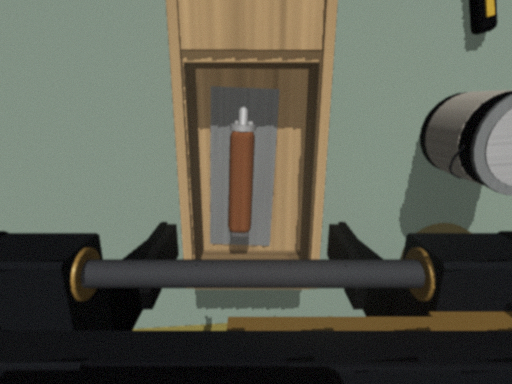

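View pics/top2.png

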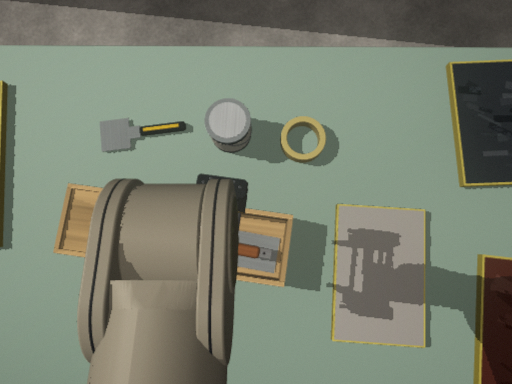

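The wrist view shows the bay open with the lid beyond the divider (row ~50). The handle runs from (240,232) to (243,133), 13 mm towards −x of the bay's centre and about 2.5° off.

carry_out(
  moves=[
    [-0.15,-0.33,0.7,0,0,0.31],
    [0,0,0.9,0,0,0],
    [0,0,0.9,0,0,0],
    [0,0,0.8,0,0,0],
    [0,0,0.6,0,0,0],
    [0,0,0.4,0,0,0],
    [0,0,0.3,0,0,0],
    [0,0,0,0,0,0],
    [0,0,0,0,0,0],
  ],
  fingers=56,
)

```text
time: 10.62
ee_pos: [0.4786, -0.0331, 0.0512]
eef_rot: [0.765, 0.644, 0.0, 0.0]
ft_force: [-0.4, -0.3, 1.1]
width: 0.0562
grip_force: 0.0
```

carry_out(
  moves=[
    [0,0,0,0,0,0],
    [0,0,0,0,0,0],
    [0,0,0,0,0,0],
    [0,0,0,0,0,0],
    [0,0,0,0,0,0],
    [0,0,0,0,0,0],
  ],
  fingers=15,
  force=40,
)

```text
time: 11.38
ee_pos: [0.4782, -0.0331, 0.0506]
eef_rot: [0.765, 0.644, 0.0, -0.0]
ft_force: [-0.4, -0.5, 2.0]
width: 0.026
grip_force: 40.0
```

Gripped at 26 mm, the handle's width. Now lifting straight up.

carry_out(
  moves=[
    [0,0,-0.2,0,0,0],
    [0,0,-0.3,0,0,0],
    [0,0,-0.4,0,0,0],
    [0,0,-0.5,0,0,0],
    [0,0,-0.5,0,0,0],
    [0,0,-0.5,0,0,0],
    [0,0,-0.5,0,0,0],
    [0,0,-0.5,0,0,0],
    [0,0,-0.4,0,0,0],
    [0,0,-0.2,0,0,0],
    [0,0,0,0,0,0],
    [0,0,0,0,0,0],
    [0,0,0,0,0,0],
  ],
)

```text
time: 13.0
ee_pos: [0.4778, -0.0332, 0.21]
eef_rot: [0.765, 0.644, -0.001, -0.0]
ft_force: [0.9, -0.2, -3.4]
width: 0.0254
grip_force: 40.0
```

Run:
```python
from h import *
togo((.4263,-.3608),.17,-9.8)
for n in ['wrist','scene']:
    c=viewer.camera(n); cv2.imwrite(f'pics/{n}3.png',c['pixels'][:,:,::-1])
    P=cloud(c); z=P[...,2]
    if n=='wrist':
        s=read_state(); q=(P-s["ee_pos"])@R.from_quat(s["eef_rot"]).as_matrix()
        m=(q[...,2]>.03)&(q[...,2]<.065)&(abs(q[...,0])<.12)&(abs(q[...,1])<.05)
        A=np.c_[q[m][:,:2],np.ones(m.sum())]; print(m.sum(),"x",q[m][:,0].min(),q[m][:,0].max(),"slopes",np.linalg.lstsq(A,q[m][:,2],rcond=None)[0])
```

```text
t 13.0 tcp [ 0.4778 -0.0332  0.21  ] F [ 0.9 -0.2 -3.4] w 0.025404726953163127 g 39.99899438582361
shift units [-8.29   0.124  1.004] turn units [-0.007  0.004  0.003]
16489 x -0.07601578227712175 0.09832853178311214 slopes [0.0004912  0.00050679 0.04126556]
```

View pics/scene3.png

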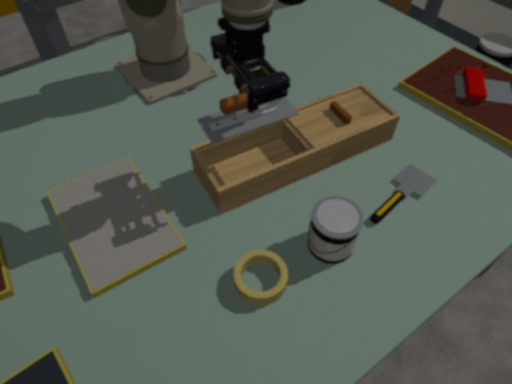

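The scene view shows the trowel held level above the bay, blade at about (245,118), with the lid fully open and the cleat at (341,112). Next I carry it along the box's −y to the board.

carry_out(
  moves=[
    [-0.2,0,0,0,0,0],
    [-0.4,0,0,0,0,0],
    [-0.6,0.01,0,0,0,0],
    [-0.6,0.01,0,0,0,0],
    [-0.6,0.01,0,0,0,0],
    [-0.6,0.01,0,0,0,0],
    [-0.6,0.01,0,0,0,0],
    [-0.6,0.01,0,0,0,0],
    [-0.6,0.01,0,0,0,0],
    [-0.6,0.01,0,0,0,0],
    [-0.6,0.01,0,0,0,0],
    [-0.6,0.01,0,0,0,0],
    [-0.6,0.01,0,0,0,0],
    [-0.6,0.01,0,0,0,0],
    [-0.5,0.01,0,0,0,0],
    [-0.2,0,0,0,0,0],
    [0,0,0,0,0,0],
  ],
)

```text
time: 15.22
ee_pos: [0.4249, -0.3696, 0.2105]
eef_rot: [0.765, 0.644, -0.0, -0.0]
ft_force: [0.2, -0.3, -2.7]
width: 0.0255
grip_force: 40.0
```

carry_out(
  moves=[
    [0,0,0.2,0,0,0],
    [0,0,0.3,0,0,0],
    [0,0,0.3,0,0,0],
    [0,0,0.2,0,0,0],
    [0,0,0.1,0,0,0],
    [0,0,0,0,0,0],
    [0,0,0,0,0,0],
    [0,0,0,0,0,0],
    [0,0,0,0,0,0],
    [0,0,0,0,0,0],
    [0,0,0,0,0,0],
    [0,0,0,0,0,0],
  ],
)

```text
time: 16.73
ee_pos: [0.4255, -0.3691, 0.1665]
eef_rot: [0.765, 0.644, 0.0, -0.0]
ft_force: [0.1, -0.2, -3.4]
width: 0.0257
grip_force: 40.0
```

Run:
```python
from h import *
togo((.4263,-.3608),.164,-9.8)
c=viewer.camera('scene'); cv2.imwrite('pics/scene4.png',c['pixels'][:,:,::-1])
P=cloud(c); O=np.array([.4919,-.0302]);d=np.array([.1276,.9918]);e=np.array([.9918,-.1276]); q=P[...,:2]-O; z=P[...,2]
m=(z>.09)&(z<.102)&(abs(q@e)<.06)&(abs(q@d-.24)<.05); print("cleat b",m.sum(),(q@d)[m].min(),(q@d)[m].max())
c=viewer.camera('wrist');P=cloud(c);s=read_state(); q=(P-s["ee_pos"])@R.from_quat(s["eef_rot"]).as_matrix()
m=(q[...,2]>.03)&(q[...,2]<.055)&(abs(q[...,0])<.12)&(abs(q[...,1])<.05)
A=np.c_[q[m][:,:2],np.ones(m.sum())]; print(q[m][:,0].min(),q[m][:,0].max(),np.linalg.lstsq(A,q[m][:,2],rcond=None)[0], abs(np.array(s["joint_vel"])).max())
```

```text
t 16.725 tcp [ 0.4255 -0.3691  0.1665] F [ 0.1 -0.2 -3.4] w 0.025655144834937856 g 39.998934203758836
shift units [ 0.207 -0.016  0.063] turn units [ 0.    -0.     0.003]
cleat b 152 0.2276774167479708 0.24678631665596146
-0.07575432731025346 0.09836054353659557 [0.00022668 0.00040741 0.04123093] 0.0006564032560054547
```

View pics/scene4.png

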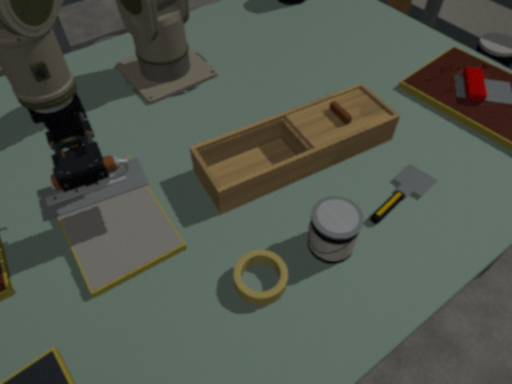

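The scene view shows the trowel level above the board, blade at about (95,188). The lid is open (cleat at y ≈ 0.238), the bystanders haven't moved and the arm is still, 8 mm from the board's centre.

```bash
python3 -c "
from bench import r
print(r.close_job())"
```

```text
the job is handed in; nothing more can be done
None
```

I handed the job in at about 17 s: the lid is fully open, and the trowel is held level and steady about 10 cm above the board, 8 mm from its middle. The hand-in did not return a verdict.

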